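# Set out the pipetting station

### The job

Set out the pipetting station on the mat: the white bottle upright on the round pad next to the orange tube rack, the amber bottle upright on the round pad next to the yellow waste pot, and between them the blue tip box, lying square within the rectangular pad, with the pink tip rack stacked squarely and centrally on top of it. Each bottle and the tip box must stand centred on its pad with nothing over the pad's edge. Which end the rack and the pot are at varies; leave the rack, the pot and the glass flask where they stand.

Things in the scene. Friction and masses are not known exactly. Their poses are not given: they have to be found in the camera images.
- white_bottle: Loose round opaque white reagent bottle with a blue cap, standing. Body 48 mm in diameter up to 55 mm height, then a shoulder; cap 32 mm in diameter from 62 to 80 mm (full height 80). About 100 g. Origin: centre of its underside, z up.
- amber_bottle: Loose round brown (amber) reagent bottle with a black cap, standing; same shape and size as the white bottle (48 mm diameter up to 55 mm, cap to 80 mm). About 100 g. Origin: centre of its underside, z up.
- tip_box: Loose closed blue pipette-tip box with rows of light-blue dots on its flat top: 60 mm (its x) by 100 mm (its y) by 50 mm high, about 140 g. Origin: centre of its underside, z up. At the start its long side runs within 25 degrees of the world y direction.
- pink_rack: Loose low pink tip rack with rows of purple dots on its flat top: 60 mm (its x) by 100 mm (its y) by 30 mm high, about 70 g; its underside is flat. Same footprint as the blue tip box. Origin: centre of its underside, z up. At the start its long side runs within 25 degrees of the world y direction.
- rack: Orange tube rack holding a few white-capped tubes, 90 x 90 mm, block 40 mm high, 72 mm to the tube caps. Loose, about 350 g; stands at one end of the row on the mat, to be left alone. Origin: centre of its underside.
- pot: Open round yellow waste pot, 86 mm across the rim, 75 mm high. Loose, about 300 g; stands at the other end of the row on the mat, to be left alone. Origin: centre of its underside.
- flask: Small green glass conical flask, base 52 mm in diameter, 78 mm high, loose, about 80 g; stands among the things to be moved, to be left alone. Origin: centre of its underside.
- pad_left: Fixed round black pad, 72 mm in diameter, 3 mm thick, on the blue-green mat (2 mm thick; the pad's top is 5 mm above the bench): the one towards the robot's left (+y) of the middle pad, 105 mm from it; the rack or the pot stands 100 mm beyond it. Origin: centre of its underside.
- pad_right: Fixed round black pad, 72 mm in diameter, 3 mm thick, on the mat (top 5 mm above the bench): the one towards the robot's right (-y) of the middle pad, 105 mm from it; the pot or the rack stands 100 mm beyond it. Origin: centre of its underside.
- pad_mid: Fixed rectangular black pad on the mat between the two round pads, 84 mm (its x) by 124 mm (its y, along the row of pads), 3 mm thick, top 5 mm above the bench. Origin: centre of its underside.
Mind the look-alikes: they are no part of the job. There is more than one size of the pink_rack; the one meant has the size given above.

How it is judged:
At the end, for the whole second after the job is handed in: White bottle within 12 mm of the centre of the round pad by the rack, amber by the pot; tip box within 12 mm (x, y) and 0.15 rad on the rectangular pad; pink rack resting on it within 10 mm (x, y) and 0.15 rad; all upright (0.1 rad), at rest, released (((horizontal distance between pad_left and rack below 0.15 m and horizontal distance between white_bottle and pad_left below 0.012 m and z of white_bottle in the frame of pad_left between 0 and 0.007 m) or (horizontal distance between pad_right and rack below 0.15 m and horizontal distance between white_bottle and pad_right below 0.012 m and z of white_bottle in the frame of pad_right between 0 and 0.007 m)) and ((horizontal distance between pad_left and pot below 0.15 m and horizontal distance between amber_bottle and pad_left below 0.012 m and z of amber_bottle in the frame of pad_left between 0 and 0.007 m) or (horizontal distance between pad_right and pot below 0.15 m and horizontal distance between amber_bottle and pad_right below 0.012 m and z of amber_bottle in the frame of pad_right between 0 and 0.007 m)) and x of tip_box in the frame of pad_mid between -0.012 and 0.012 m and y of tip_box in the frame of pad_mid between -0.012 and 0.012 m and z of tip_box in the frame of pad_mid between 0 and 0.007 m and angle between the y axis of tip_box and the y axis of pad_mid, either way round below 0.15 rad and x of pink_rack in the frame of tip_box between -0.01 and 0.01 m and y of pink_rack in the frame of tip_box between -0.01 and 0.01 m and z of pink_rack in the frame of tip_box between 0.046 and 0.054 m and angle between the y axis of pink_rack and the y axis of tip_box, either way round below 0.15 rad and angle between each of white_bottle, amber_bottle, tip_box, pink_rack's own z axis and vertical below 0.1 rad and linear speed of each of white_bottle, amber_bottle, tip_box, pink_rack below 0.02 m/s); the robot touches nothing.
It fails at once if the orange rack shifted by more than 15 mm (distance of rack from where it was at the start of the episode above 0.015 m).
It fails at once if the yellow pot shifted by more than 15 mm (distance of pot from where it was at the start of the episode above 0.015 m).
It fails at once if the glass flask shifted by more than 15 mm (distance of flask from where it was at the start of the episode above 0.015 m).
It also fails if it takes over 112 s, if anything falls off the work surface, if the arm or the gripper's body presses on something with over 40 N, if the wrist force passes 120 N, or if a joint passes its speed limit or range.

### The arm

A 7-joint arm with a two-finger parallel gripper is mounted at the origin on the work surface. World frame = base frame: x ahead of the robot, y to its left, z up, the work surface at z = 0. Lengths are in m, angles in rad, forces in N, time in s.
With the tool pointing down it reaches from about 0.4 to 0.85 m from the base axis. Payload 10.4 kg.
Tool frame: the origin (TCP) lies midway between the tips of the shut fingers; the grasp point (between the pads) lies 19 mm behind it (manip.pinch_z is the distance from the TCP to the grasp point, in m); y points along the fingers, x is the direction in which the jaws open and shut, and the axes are right-handed (so a half turn about y gives the same grasp; the last joint's range is limited). The gripper opens to 85 mm and grips with 20 to 120 N. Pads are 22 mm wide; open, the fingers measure 114 mm over their backs; the gripper's body (76 mm by 85 mm) begins 54 mm behind the grasp point. The pads swing forward as they close: fully open they stand 13 mm farther back than shut.
Start: joints at [1.222, 0.332, -0.065, 1.46, 0.022, 1.35, -0.088], TCP at [0.2, -0.592, 0.231] pointing down, gripper open.
Joint ranges: [-2.6, 2.6], [-0.5, 2.12], [-1.47, 1.34], [0.16, 2.42], [-1.27, 4.41], [0.06, 2.06], [-2.6, 2.6]. Speed limits (rad/s): [2.22, 2.22, 2.79, 2.79, 3.14, 3.14, 3.14].

### API

Orientations are given as a unit quaternion [x, y, z, w].
In Python, from workcell import manip gives the robot as it stands.
- The arm moves only by the shell command python3 -m pendant 'ROWS' [OPENING] [FORCE]. ROWS is a JSON object of lists of equal length, an entry for each row: "offset": the shift along the tool's x, y, z scaled (see below), a list of three; "turn": the turn, a rotation vector about the tool's x, y, z scaled (see below), a list of three. A call has 1 to 12 rows; each row is the pose to reach, as a shift and turn from the pose measured when the call began, along the tool's axes at that moment; what a row does not reach only later rows make up. The controller multiplies each number of a shift by 200 mm and each number of a turn by 45 degrees. A row lasts 1/8 s, in which the tool goes at most 62.5 mm and 10.7 degrees, less where a joint would pass 70% of its speed; a pose out of reach is approached as far as the arm can. A call with a number of a shift or a turn outside -1 to 1 is refused whole. A call with a gripper value outside its range is refused whole. OPENING is the opening in per cent of the stroke, from 0 (shut) to 100 (fully open), set as the call begins (- or left out, the last holds). The fingers move at their own pace and stop on an object; FORCE is the grip in N (left out, the last holds). Time passes only in rows, so rows that repeat a pose let the fingers close. It gives the time, the measured TCP pose, the force and the opening at its end, in the units of the state.
- manip.get_obs(): the state, without advancing time (a new reading comes with each control period).
- manip.camera(name): name is "scene" or "top"; returns (picture, depth): 420x560x3 uint8, red, green, blue; 420x560 float32, m along the optical axis (not along the pixel's ray), 0 where there is no reading.
- manip.camera_model(name): a dict with "intrinsics" (3x3 intrinsics, pixels), "k1" (the pictures are not rectified: a ray, as slopes to the right and down, at radius r is drawn at 1 + k1 r^2 times it, then the intrinsics apply), "R" (3x3) and "t" (3): a world point X has camera coordinates R X + t. Camera axes: x right, y down, z forward; pixel columns grow to the right and rows downward; lengths in m; the calibration is good to about 2 mm. A picture is of the moment at which its call begins. camera_model takes no time and is no camera call.
- manip.hand_in(): hands the job in, once; it reports no verdict.
The state is a dict: "clock": time; "joint_pos": joint angles; "joint_velocities": joint speeds; "tau": joint torques, N m; "position": TCP position; "ee_rot": TCP orientation; "ft_force": force on the tool from outside, world axes, zero at the start; "torque": the same for the moment, N m; "grip_width": opening from 0.0 (shut) to 1.0 (fully open).
Only numpy, scipy, OpenCV 4.12 (cv2) and the standard library are available. Lean on these libraries where they do the work, as an engineer would, in place of code of your own. Each camera call takes 0.05 s, during which the arm holds its last target. There are 200 camera calls.

## Working session

There is one attempt and no reset: what is moved stays moved. The work goes in short steps, Python scripts to look and compute and a shell command to move; the robot and the scene stay as the last step left them, time stands still between calls to the robot, and variables do not carry over. Pictures are saved under pics/ and viewed, about 12 in all and at most 16, crops included, and the job is handed in when it is done.

```bash
mkdir -p pics; ls; python3 - <<'E'
from workcell import manip
import cv2,numpy as np
for n in("scene","top"):
    p,d=manip.camera(n); cv2.imwrite(f"pics/{n}0.png",cv2.cvtColor(p,cv2.COLOR_RGB2BGR)); np.savez(f"{n}0.npz",p=p,d=d)
    m=manip.camera_model(n); print(n,m["intrinsics"],m["k1"],np.round(m["R"],3).tolist(),m["t"])
o=manip.get_obs(); print(o["position"],o["ee_rot"],o["clock"],o["ft_force"],manip.pinch_z)
E
```

```text
pics
scene [[432.49450236   0.         280.25007962]
 [  0.         432.49450236 203.30115885]
 [  0.           0.           1.        ]] -0.05865653817593422 [[-0.735, 0.677, -0.022], [0.459, 0.474, -0.751], [-0.499, -0.562, -0.66]] [ 0.34162313 -0.16868819  1.2557129 ]
top [[476.33366939   0.         274.44894432]
 [  0.         476.33366939 201.96746735]
 [  0.           0.           1.        ]] -0.12941209006290397 [[-0.008, -1.0, 0.024], [-0.984, 0.003, -0.179], [0.178, -0.025, -0.984]] [-0.00443305  0.45520321  1.21040997]
[ 0.19992707 -0.5917824   0.23056134] [-0.57421805  0.41268201 -0.4118792   0.57473708] 0.1 [ 0.89925716 -0.22083642 -0.49246001] 0.0187
```

View pics/top0.png

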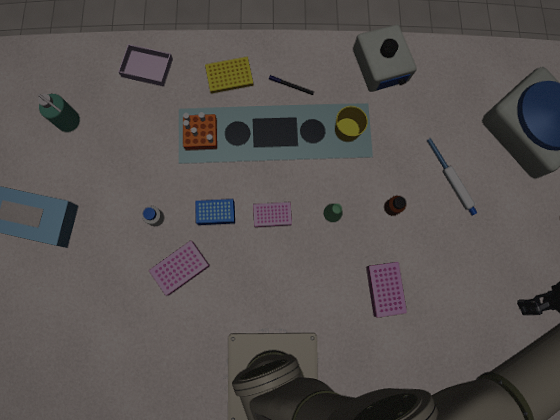

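View pics/scene0.png

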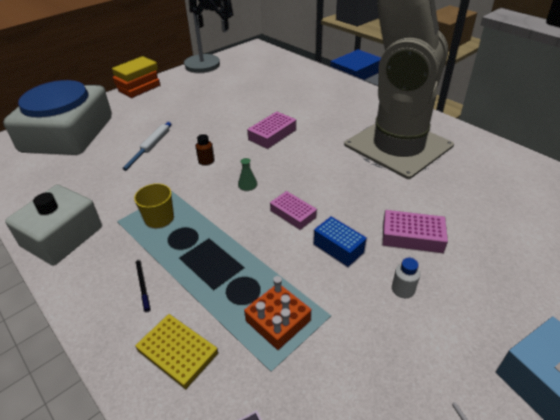

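```bash
cat > h.py <<'E'
from workcell import manip
import cv2,numpy as np
from scipy.spatial.transform import Rotation as Rt
def ray(n,uv):
    m=manip.camera_model(n);R=np.array(m["R"]);t=np.array(m["t"])
    q=cv2.undistortPoints(np.float64(uv).reshape(-1,1,2),np.array(m["intrinsics"]),np.array([m["k1"],0,0,0,0])).reshape(-1,2)
    d=np.c_[q,np.ones(len(q))]
    return -R.T@t, d@R      # depth along axis multiplies d
def onplane(n,uv,z):
    c,d=ray(n,uv); return (c+d*((z-c[2])/d[:,2])[:,None])[:,:2]
def cloud(n,D):
    v,u=np.mgrid[:420,:560]; c,d=ray(n,np.c_[u.ravel(),v.ravel()])
    return (c+d*D.reshape(-1,1)).reshape(420,560,3)
def rect(xy):   # centre, size, yaw of long side from world y
    (c,s,a)=cv2.minAreaRect(np.float32(xy)*1000)
    b=cv2.boxPoints((c,s,a)); e=b[1]-b[0]; f=b[2]-b[1]
    L=e if np.hypot(*e)>np.hypot(*f) else f
    yaw=(np.arctan2(-L[0],L[1])+np.pi/2)%np.pi-np.pi/2
    return np.round(c,1),np.round(sorted(s),1),round(np.degrees(yaw),1)
def blob(mask,u,v):
    k,l,s,c=cv2.connectedComponentsWithStats(mask.astype(np.uint8))
    return l==l[v,u]
def pose():
    o=manip.get_obs(); return np.array(o["position"]),Rt.from_quat(o["ee_rot"])
def goto(x,y,z,yaw,p=None,R=None):  # mm, deg; yaw: jaw axis (tool x) from world -x or x, nearest
    if p is None:p,R=pose()
    X=R.as_matrix()[:,0]; cur=np.degrees(np.arctan2(X[1],X[0]))
    yw=min([yaw+k*180 for k in(-2,-1,0,1,2)],key=lambda a:abs(a-cur))
    c,s=np.cos(np.radians(yw)),np.sin(np.radians(yw))
    T=Rt.from_matrix(np.array([[c,0,-s],[s,0,c],[0,-1,0]]))
    if np.linalg.det(T.as_matrix())<0: raise 0
    off=R.inv().apply(np.array([x,y,z])/1000-p)/.2
    tr=(R.inv()*T).as_rotvec(degrees=True)/45
    print("offset",off.round(3).tolist(),"turn",tr.round(3).tolist(),"cur yaw",round(cur,1),"tgt",yw)
E
python3 - <<'E'
from h import *
for n in("top",):
    f=np.load(f"{n}0.npz");p,D=f["p"],f["d"];hsv=cv2.cvtColor(p,cv2.COLOR_RGB2HSV);P=cloud(n,D)
    print(np.round(pose()[1].as_matrix(),3).tolist())
    H,S,V=cv2.split(hsv)
    for name,u,v in(("pinkA",272,214),("pinkB",179,267),("pinkC",387,289),("blue",215,211)):
        z=P[v-3:v+4,u-3:u+4,2]; h=np.median(z)
        m=blob((S>60)&(abs(P[...,2]-h)<.008)&(D>0),u,v)
        m=cv2.morphologyEx(m.astype(np.uint8),cv2.MORPH_OPEN,np.ones((3,3)))>0
        uv=np.argwhere(m)[:,::-1]
        print(name,"h",h.round(4),rect(onplane(n,uv,h)),m.sum())
    for name,u,v,h in(("wcap",151,215,.08),("acap",396,205,.08),("flask",335,210,.078),("padL",237,133,.005),("padR",313,131,.005),("mid",275,132,.005),("rack",200,131,.04),("pot",351,123,.075)):
        print(name,hsv[v,u],P[v,u].round(3),onplane(n,[[u,v]],h).round(3))
    m=(V<60)&(P[...,2]<.02)&(D>0)
    for u,v in((237,133),(313,131),(275,132)):
        b=blob(m,u,v); xy=onplane(n,np.argwhere(b)[:,::-1],.005); print(b.sum(),xy.mean(0).round(4),rect(xy))
E
python3 - <<'E'
import cv2
a=cv2.imread('pics/top0.png')[180:320,130:420]
cv2.imwrite('pics/crop1.png',cv2.resize(a,None,fx=2.7,fy=2.7,interpolation=cv2.INTER_CUBIC))
E
```

```text
[[0.32, -0.0, 0.947], [-0.947, 0.001, 0.32], [-0.001, -1.0, -0.0]]Traceback (most recent call last):
  File "<stdin>", line 11, in <module>
  File "h.py", line 10, in onplane
    c,d=ray(n,uv); return (c+d*((z-c[2])/d[:,2])[:,None])[:,:2]
        ~~~^^^^^^
  File "h.py", line 6, in ray
    q=cv2.undistortPoints(np.float64(uv).reshape(-1,1,2),np.array(m["intrinsics"]),np.array([m["k1"],0,0,0,0])).reshape(-1,2)
      ~~~~~~~~~~~~~~~~~~~^^^^^^^^^^^^^^^^^^^^^^^^^^^^^^^^^^^^^^^^^^^^^^^^^^^^^^^^^^^^^^^^^^^^^^^^^^^^^^^^^^^^^^
cv2.error: OpenCV(4.12.0) /io/opencv/modules/calib3d/src/undistort.dispatch.cpp:347: error: (-215:Assertion failed) CV_IS_MAT(_src) && CV_IS_MAT(_dst) && (_src->rows == 1 || _src->cols == 1) && (_dst->rows == 1 || _dst->cols == 1) && _src->cols + _src->rows - 1 == _dst->rows + _dst->cols - 1 && (CV_MAT_TYPE(_src->type) == CV_32FC2 || CV_MAT_TYPE(_src->type) == CV_64FC2) && (CV_MAT_TYPE(_dst->type) == CV_32FC2 || CV_MAT_TYPE(_dst->type) == CV_64FC2) in function 'cvUndistortPointsInternal'
```

View pics/crop1.png

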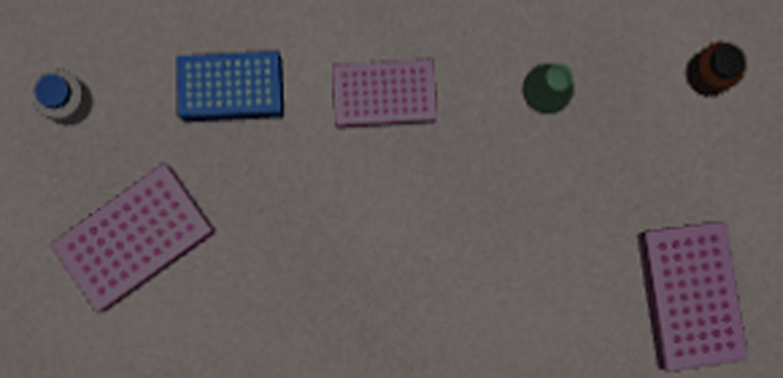

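```bash
cat > m.py <<'E'
from h import *
def masks(n,f):
    p,D=f["p"],f["d"];hsv=cv2.cvtColor(p,cv2.COLOR_RGB2HSV);return hsv,D,cloud(n,D)
if __name__=="__main__":
    n="top";hsv,D,P=masks(n,np.load("top0.npz"));H,S,V=map(lambda a:a.astype(int),cv2.split(hsv))
    for name,u,v,h in(("pinkA",272,214,.03),("pinkB",179,267,.03),("pinkC",387,289,.03),("blue",215,211,.05)):
        w=np.s_[v-35:v+36,u-35:u+36]; print(name,hsv[v,u],P[v,u].round(3),hsv[v,u-60 if u<200 else u+30])
        col=((H>135)&(H<175)&(S>40)) if name[0]=="p" else ((H>95)&(H<125)&(S>60))
        m=np.zeros(H.shape,bool); m[w]=col[w]
        m=cv2.morphologyEx(m.astype(np.uint8),cv2.MORPH_CLOSE,np.ones((5,5)))>0
        m=blob(m,u,v); print(m.sum(),"median z",np.median(P[m][:,2]).round(4))
        uv=np.argwhere(m)[:,::-1]; print("  all",rect(onplane(n,uv,h)))
        t=m&(P[...,2]>np.median(P[m][:,2])-.006)
        t=cv2.morphologyEx(t.astype(np.uint8),cv2.MORPH_OPEN,np.ones((3,3)))>0
        print("  top",rect(onplane(n,np.argwhere(t)[:,::-1],h)),t.sum())
    for name,u,v,h in(("wcap",151,215,.08),("acap",398,203,.08),("flask",337,209,.078),("rack",200,131,.04),("pot",351,123,.075)):
        print(name,hsv[v,u],P[v,u].round(3),onplane(n,[[u,v]],h).round(3))
    m=(V<60)&(P[...,2]<.02)&(D>0)
    for u,v in((237,133),(313,131),(275,132)):
        b=blob(m,u,v); xy=onplane(n,np.argwhere(b)[:,::-1],.005); print(b.sum(),xy.mean(0).round(4),rect(xy))
E
python3 m.py
```

```text
pinkA [159 123  95] [ 0.424 -0.     0.034] [  7  22 104]
885 median z 0.0293
  all (array([424.9,  -0.6]), array([ 63.1, 100.5]), np.float32(3.0))
  top (array([425.7,  -0.6]), array([58.5, 99.6]), np.float32(3.6)) 826
pinkB [159 104  96] [0.286 0.24  0.04 ] [  9  25 102]
1719 median z 0.0394
  all (array([284.4, 242.6]), array([ 85.2, 137.2]), np.float32(35.8))
  top (array([285. , 243.8]), array([ 82.3, 136. ]), np.float32(36.0)) 1632
pinkC [160 140  80] [ 0.225 -0.296  0.041] [11 21 99]
1749 median z 0.0393
  all (array([ 224.8, -296.6]), array([ 89.5, 136.6]), np.float32(-82.6))
  top (array([ 225. , -299.6]), array([ 82.7, 136.6]), np.float32(-82.3)) 1592
blue [102  97 103] [0.43  0.148 0.05 ] [  8  19 106]
954 median z 0.0492
  all (array([428.9, 148.9]), array([ 64.3, 101.8]), np.float32(2.7))
  top (array([431.6, 150. ]), array([58.9, 99.8]), np.float32(2.7)) 858
wcap [109 172  92] [0.416 0.308 0.08 ] [[0.416 0.308]]
acap [90 12 22] [ 0.444 -0.325  0.08 ] [[ 0.444 -0.325]]
flask [64 72 82] [ 0.43  -0.166  0.077] [[ 0.43  -0.166]]
rack [ 11 190 106] [0.65  0.193 0.045] [[0.651 0.193]]
pot [ 28 170 108] [ 0.687 -0.225  0.006] [[ 0.662 -0.212]]
485 [0.657  0.0945] (array([657.2,  94.8]), array([68.1, 69.3]), np.float32(-46.0))
474 [ 0.664 -0.115] (array([ 664.6, -114.6]), array([67.5, 67.9]), np.float32(88.9))
1264 [ 0.6606 -0.0103] (array([660.8, -10.4]), array([ 84.2, 123.4]), np.float32(1.9))
```

```bash
cat > caps.py <<'E'
from m import *
def cap(P,D,x,y,zt=.08,r=.03):
    m=(np.hypot(P[...,0]-x,P[...,1]-y)<r)&(abs(P[...,2]-zt)<.006)&(D>0)
    q=P[m]; return m.sum(),q.mean(0).round(4),((q.max(0)+q.min(0))/2).round(4),np.ptp(q,0).round(3)
if __name__=="__main__":
    for n in("top","scene"):
        hsv,D,P=masks(n,np.load(n+"0.npz"))
        for x,y,z in((.416,.308,.08),(.444,-.325,.08),(.43,-.166,.077)): print(n,cap(P,D,x,y,z))
        for x,y,z in((.426,-.0006,.03),(.4316,.150,.05)):
            m=(abs(P[...,0]-x)<.05)&(abs(P[...,1]-y)<.07)&(abs(P[...,2]-z)<.006); print(n,rect(P[m][:,:2]))
    goto(431,150,200,2.7); goto(431,150,115,2.7)
E
python3 caps.py
```

```text
top (np.int64(121), array([0.4218, 0.3142, 0.079 ]), array([0.4215, 0.3142, 0.0798]), array([0.031, 0.031, 0.011]))
top (np.int64(109), array([ 0.4469, -0.3303,  0.0793]), array([ 0.4472, -0.3308,  0.0801]), array([0.027, 0.032, 0.012]))
top (np.int64(79), array([ 0.4335, -0.1657,  0.0772]), array([ 0.4341, -0.1647,  0.0771]), array([0.024, 0.024, 0.011]))
top (array([427.1,  -0.6]), array([60.5, 99.8]), np.float32(2.9))
top (array([433.1, 150.6]), array([ 60.6, 100.7]), np.float32(2.7))
scene (np.int64(216), array([0.4221, 0.3178, 0.0812]), array([0.4205, 0.3169, 0.0796]), array([0.032, 0.032, 0.011]))
scene (np.int64(82), array([ 0.4492, -0.325 ,  0.0803]), array([ 0.448 , -0.3272,  0.0795]), array([0.031, 0.032, 0.01 ]))
scene (np.int64(66), array([ 0.4331, -0.1604,  0.0778]), array([ 0.4327, -0.1632,  0.0766]), array([0.024, 0.027, 0.011]))
scene (array([425.5,   2.9]), array([ 62.8, 101.6]), np.float32(2.8))
scene (array([431.9, 153.7]), array([ 61.7, 102.2]), np.float32(3.6))
offset [-3.144, 0.157, 2.282] turn [-0.001, -1.645, -0.002] cur yaw -71.3 tgt 2.7
offset [-3.143, 0.582, 2.282] turn [-0.001, -1.645, -0.002] cur yaw -71.3 tgt 2.7
```

```bash
python3 - <<'E'
from h import *
goto(447,-330,180,2); goto(447,-330,22,2)
E
```

```text
offset [-0.844, 0.254, 1.589] turn [-0.001, -1.63, -0.002] cur yaw -71.3 tgt 2
offset [-0.843, 1.044, 1.589] turn [-0.001, -1.63, -0.002] cur yaw -71.3 tgt 2
```

```bash
python3 -m pendant '{"offset":[[-0.15,0,0.3],[-0.3,0,0.6],[-0.5,0.1,0.95],[-0.5,0.1,0.95],[-0.5,0.1,0.95]],"turn":[[0,-0.22,0],[0,-0.44,0],[0,-0.66,0],[0,-0.88,0],[0,-1,0]]}' 100 40; python3 - <<'E'
from h import *
goto(447,-330,180,2); goto(447,-330,22,2)
E
```

```text
clock: 0.72
position: [0.3499, -0.4334, 0.21]
ee_rot: [-0.688, 0.158, -0.157, 0.69]
ft_force: [-0.3, -0.6, 0.5]
grip_width: 0.999
offset [0.212, 0.151, 0.676] turn [-0.003, -0.618, -0.002] cur yaw -25.8 tgt 2
offset [0.214, 0.941, 0.675] turn [-0.003, -0.618, -0.002] cur yaw -25.8 tgt 2
```

```bash
python3 -m pendant '{"offset":[[0.1,0.07,0.3],[0.21,0.15,0.6],[0.21,0.15,0.675],[0.21,0.15,0.675],[0.213,0.4,0.675],[0.213,0.65,0.675],[0.213,0.85,0.675],[0.213,0.94,0.675],[0.213,0.94,0.675],[0.213,0.94,0.675]],"turn":[[0,-0.2,0],[0,-0.4,0],[0,-0.618,0],[0,-0.618,0],[0,-0.618,0],[0,-0.618,0],[0,-0.618,0],[0,-0.618,0],[0,-0.618,0],[0,-0.618,0]]}' 100 40; python3 -m pendant '{"offset":[[0,0,0],[0,0,0],[0,0,0],[0,0,0],[0,0,0],[0,0,0],[0,0,0],[0,0,0]],"turn":[[0,0,0],[0,0,0],[0,0,0],[0,0,0],[0,0,0],[0,0,0],[0,0,0],[0,0,0]]}' 35 40;  python3 -m pendant '{"offset":[[0,0,0],[0,-0.2,0],[0,-0.4,0],[0,-0.6,0],[0,-0.6,0]],"turn":[[0,0,0],[0,0,0],[0,0,0],[0,0,0],[0,0,0]]}'; python3 - <<'E'
from h import *
from caps import cap
f={}
p,D=manip.camera("scene"); cv2.imwrite("pics/s1.png",cv2.cvtColor(p,cv2.COLOR_RGB2BGR))
goto(664,-115,145,2);goto(664,-115,28,2)
E
```

```text
clock: 1.98
position: [0.4478, -0.3308, 0.0239]
ee_rot: [-0.707, -0.012, 0.012, 0.707]
ft_force: [0.9, 0.3, -0.5]
grip_width: 0.999
clock: 2.98
position: [0.4483, -0.3313, 0.025]
ee_rot: [-0.707, -0.013, 0.011, 0.707]
ft_force: [-0.7, -0.1, 7.1]
grip_width: 0.548
clock: 3.6
position: [0.4496, -0.3323, 0.1483]
ee_rot: [0.708, 0.014, -0.01, -0.706]
ft_force: [0.9, 0.2, -1.2]
grip_width: 0.547
offset [1.113, 0.008, 1.047] turn [0.002, -0.001, 0.005] cur yaw 1.9 tgt 2
offset [1.111, 0.593, 1.048] turn [0.002, -0.001, 0.005] cur yaw 1.9 tgt 2
```

View pics/s1.png

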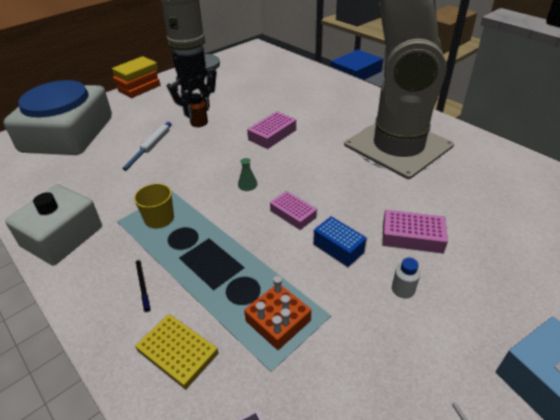

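```bash
python3 -m pendant '{"offset":[[0.15,0,0.15],[0.35,0,0.35],[0.55,0,0.55],[0.75,0,0.75],[0.92,0,0.92],[1,0,1],[1,0,1],[1,0,1]],"turn":[[0,0,0],[0,0,0],[0,0,0],[0,0,0],[0,0,0],[0,0,0],[0,0,0],[0,0,0]]}'; python3 - <<'E'
from h import *
from m import masks
from caps import cap
goto(664,-115.5,90,2);goto(664,-115.5,31,2)
for n in("top","scene"):
    p,D=manip.camera(n);P=cloud(n,D);hsv=cv2.cvtColor(p,cv2.COLOR_RGB2HSV);np.savez(n+"1.npz",p=p,d=D)
    cv2.imwrite(f"pics/{n}1.png",cv2.cvtColor(p,cv2.COLOR_RGB2BGR))
# round pads / mid pad in scene view from first frame
n="scene";hsv,D,P=masks(n,np.load("scene0.npz"));V=hsv[...,2]
for u,v in((183,238),(243,291),(212,264)):
    b=blob((V<60)&(abs(P[...,2])<.02),u,v);xy=onplane(n,np.argwhere(b)[:,::-1],.005);print(b.sum(),xy.mean(0).round(4),rect(xy))
E
```

```text
clock: 4.65
position: [0.6407, -0.1269, 0.1458]
ee_rot: [0.708, 0.012, -0.01, -0.706]
ft_force: [-0.2, -0.6, -0.7]
grip_width: 0.544
offset [0.118, 0.279, 0.054] turn [0.003, -0.004, 0.003] cur yaw 1.8 tgt 2
offset [0.117, 0.574, 0.055] turn [0.003, -0.004, 0.003] cur yaw 1.8 tgt 2
491 [ 0.6642 -0.1123] (array([ 663.8, -113. ]), array([63.6, 67.6]), np.float32(46.4))
716 [0.6573 0.0973] (array([656.4,  96. ]), array([65.1, 67.1]), np.float32(46.6))
1626 [ 0.6613 -0.0056] (array([660.5,  -7.8]), array([ 81.6, 121.8]), np.float32(2.0))
```

```bash
python3 -m pendant '{"offset":[[0.06,0.05,0.027],[0.12,0.1,0.054],[0.12,0.25,0.054],[0.12,0.38,0.054],[0.12,0.48,0.054],[0.12,0.54,0.054],[0.12,0.565,0.054],[0.12,0.575,0.054],[0.12,0.575,0.054]],"turn":[[0,0,0],[0,0,0],[0,0,0],[0,0,0],[0,0,0],[0,0,0],[0,0,0],[0,0,0],[0,0,0]]}'; python3 - <<'E'
from h import *
goto(664.5,-115.7,30,2)
p,D=manip.camera("scene"); cv2.imwrite("pics/s2.png",cv2.resize(cv2.cvtColor(p,cv2.COLOR_RGB2BGR)[130:300,90:290],None,fx=3,fy=3))
E
```

```text
clock: 5.88
position: [0.6653, -0.116, 0.0321]
ee_rot: [0.708, 0.013, -0.01, -0.706]
ft_force: [-0.8, 0.2, -0.4]
grip_width: 0.547
offset [-0.004, 0.01, 0.002] turn [0.004, -0.005, 0.005] cur yaw 1.8 tgt 2
```

View pics/s2.png

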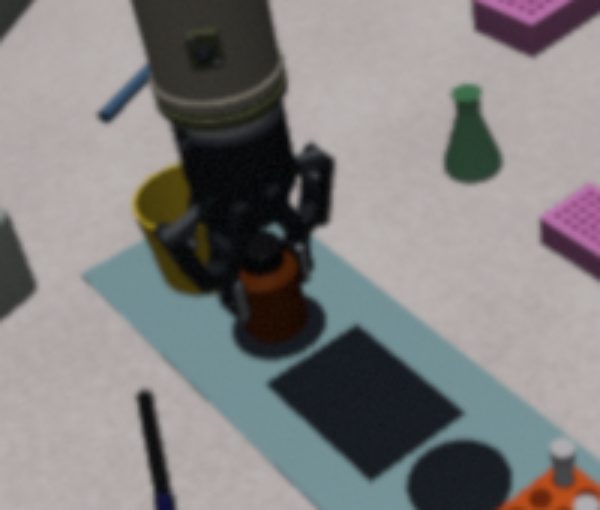

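```bash
python3 -m pendant '{"offset":[[0,0.006,0],[0,0.012,0],[0,0.012,0],[0,0.012,0]],"turn":[[0,0,0],[0,0,0],[0,0,0],[0,0,0]]}'
```

```text
clock: 6.42
position: [0.6656, -0.1161, 0.0301]
ee_rot: [0.708, 0.013, -0.009, -0.706]
ft_force: [-0.6, -0.7, 3.5]
grip_width: 0.552
```

Contact (3.5 N). Release and back up.

```bash
python3 -m pendant '{"offset":[[0,0,0],[0,0,0],[0,0,0],[0,0,0],[0,0,0],[0,0,0],[0,0,0],[0,-0.15,0],[0,-0.35,0],[0,-0.6,0],[0,-0.8,0],[0,-0.8,0]],"turn":[[0,0,0],[0,0,0],[0,0,0],[0,0,0],[0,0,0],[0,0,0],[0,0,0],[0,0,0],[0,0,0],[0,0,0],[0,0,0],[0,0,0]]}' 100; python3 - <<'E'
from h import *
goto(427,-0.6,190,2.9);goto(432.5,150.3,190,2.7)
E
```

```text
clock: 7.92
position: [0.6665, -0.1155, 0.1943]
ee_rot: [0.709, 0.015, -0.007, -0.706]
ft_force: [-0.0, 0.1, -1.0]
grip_width: 1.002
offset [-1.179, 0.006, 0.612] turn [0.006, -0.025, 0.014] cur yaw 1.8 tgt 2.9
offset [-1.129, 0.003, 1.365] turn [0.006, -0.02, 0.014] cur yaw 1.8 tgt 2.7
```

```bash
python3 -m pendant '{"offset":[[-0.25,0,0.25],[-0.5,0,0.5],[-0.75,0,0.75],[-1,0,1],[-1,0,1],[-1,0,1]],"turn":[[0,0,0],[0,0,0],[0.006,-0.02,0.014],[0.006,-0.02,0.014],[0.006,-0.02,0.014],[0.006,-0.02,0.014]]}'; python3 - <<'E'
from h import *
goto(432.5,150,100,2.7);goto(432.5,150,12,2.7)
p,D=manip.camera("top"); P=cloud("top",D);from caps import cap
print(cap(P,D,.664,-.115,.085))
E
```

```text
clock: 8.68
position: [0.4589, 0.0796, 0.1908]
ee_rot: [0.707, 0.018, -0.018, -0.707]
ft_force: [-0.9, 0.1, 0.1]
grip_width: 0.997
offset [-0.114, 0.454, 0.359] turn [0.001, 0.004, -0.0] cur yaw 2.9 tgt 2.7
offset [-0.114, 0.894, 0.359] turn [0.001, 0.004, -0.0] cur yaw 2.9 tgt 2.7
(np.int64(116), array([ 0.6647, -0.1161,  0.0841]), array([ 0.6652, -0.116 ,  0.0843]), array([0.033, 0.029, 0.01 ]))
```

```bash
python3 -m pendant '{"offset":[[-0.05,0.05,0.15],[-0.114,0.1,0.359],[-0.114,0.1,0.359],[-0.114,0.35,0.359],[-0.114,0.6,0.359],[-0.114,0.8,0.359],[-0.114,0.89,0.359],[-0.114,0.9,0.359],[-0.114,0.9,0.359]],"turn":[[0,0.004,0],[0,0.004,0],[0,0.004,0],[0,0.004,0],[0,0.004,0],[0,0.004,0],[0,0.004,0],[0,0.004,0],[0,0.004,0]]}' 100; python3 -m pendant '{"offset":[[0,0,0],[0,0,0],[0,0,0],[0,0,0],[0,0,0],[0,0,0],[0,0,0],[0,0,0]],"turn":[[0,0,0],[0,0,0],[0,0,0],[0,0,0],[0,0,0],[0,0,0],[0,0,0],[0,0,0]]}' 40 50;  python3 -m pendant '{"offset":[[0,0,0],[0,-0.2,0],[0,-0.4,0],[0,-0.6,0],[0,-0.7,0],[0,-0.7,0]],"turn":[[0,0,0],[0,0,0],[0,0,0],[0,0,0],[0,0,0],[0,0,0]]}'; python3 - <<'E'
from h import *
p,D=manip.camera("scene"); cv2.imwrite("pics/s3.png",cv2.resize(cv2.cvtColor(p,cv2.COLOR_RGB2BGR)[100:320,180:440],None,fx=3,fy=2.7))
goto(661.5,-11,150,2);goto(661.5,-11,17,2)
E
```

```text
clock: 9.85
position: [0.4349, 0.1488, 0.012]
ee_rot: [0.707, 0.016, -0.015, -0.707]
ft_force: [1.0, 0.3, 1.0]
grip_width: 1.002
clock: 10.85
position: [0.4359, 0.149, 0.0133]
ee_rot: [0.707, 0.017, -0.014, -0.707]
ft_force: [-2.2, -1.4, 8.9]
grip_width: 0.693
clock: 11.6
position: [0.4362, 0.1492, 0.1546]
ee_rot: [0.707, 0.018, -0.013, -0.707]
ft_force: [0.8, -0.5, -2.1]
grip_width: 0.696
offset [1.094, 0.023, -0.848] turn [0.001, 0.012, 0.007] cur yaw 2.5 tgt 2
offset [1.09, 0.688, -0.848] turn [0.001, 0.012, 0.007] cur yaw 2.5 tgt 2
```

View pics/s3.png

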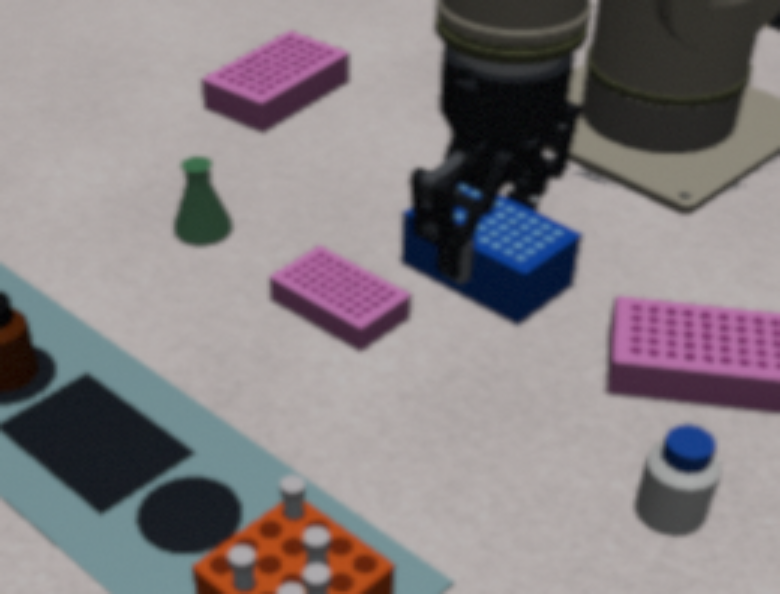

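```bash
python3 -m pendant '{"offset":[[0.15,0,-0.12],[0.35,0,-0.28],[0.55,0,-0.44],[0.75,0,-0.6],[0.92,0,-0.74],[1,0,-0.852],[1,0,-0.852],[1,0,-0.852]],"turn":[[0,0.012,0.007],[0,0.012,0.007],[0,0.012,0.007],[0,0.012,0.007],[0,0.012,0.007],[0,0.012,0.007],[0,0.012,0.007],[0,0.012,0.007]]}'; python3 - <<'E'
from h import *
goto(661.8,-11.8,60,2);goto(661.8,-11.8,20,2)
E
```

```text
clock: 12.65
position: [0.6419, -0.0116, 0.1531]
ee_rot: [0.707, 0.012, -0.013, -0.707]
ft_force: [-0.2, -0.1, -1.2]
grip_width: 0.699
offset [0.101, 0.465, -0.005] turn [0.0, 0.001, -0.003] cur yaw 2.0 tgt 2
offset [0.101, 0.665, -0.004] turn [0.0, 0.001, -0.003] cur yaw 2.0 tgt 2
```

```bash
python3 -m pendant '{"offset":[[0.05,0.1,-0.004],[0.1,0.25,-0.004],[0.1,0.4,-0.004],[0.1,0.52,-0.004],[0.1,0.6,-0.004],[0.1,0.65,-0.004],[0.1,0.665,-0.004],[0.1,0.672,-0.004],[0.1,0.672,-0.004]],"turn":[[0,0,0],[0,0,0],[0,0,0],[0,0,0],[0,0,0],[0,0,0],[0,0,0],[0,0,0],[0,0,0]]}'; python3 - <<'E'
from h import *
goto(661.8,-11.8,18.3,2)
p,D=manip.camera("scene"); cv2.imwrite("pics/s4.png",cv2.resize(cv2.cvtColor(p,cv2.COLOR_RGB2BGR)[130:330,90:290],None,fx=3,fy=2.9))
E
```

```text
clock: 13.78
position: [0.662, -0.0118, 0.0193]
ee_rot: [0.707, 0.012, -0.013, -0.707]
ft_force: [0.1, 0.5, -1.8]
grip_width: 0.694
offset [-0.001, 0.005, -0.0] turn [0.001, 0.001, -0.002] cur yaw 2.0 tgt 2
```

View pics/s4.png

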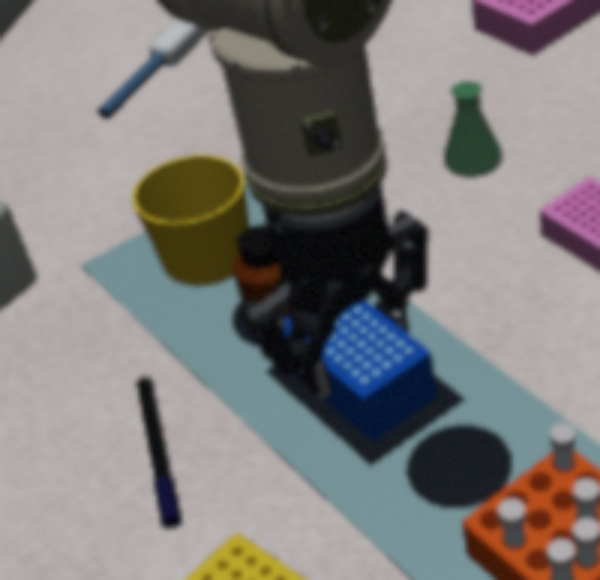

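```bash
python3 -m pendant '{"offset":[[0,0.006,0],[0,0.01,0],[0,0.01,0]],"turn":[[0,0,0],[0,0,0],[0,0,0]]}'; python3 -m pendant '{"offset":[[0,0,0],[0,0,0],[0,0,0],[0,0,0],[0,0,0],[0,0,0],[0,0,0],[0,-0.15,0],[0,-0.35,0],[0,-0.6,0],[0,-0.8,0],[0,-0.8,0]],"turn":[[0,0,0],[0,0,0],[0,0,0],[0,0,0],[0,0,0],[0,0,0],[0,0,0],[0,0,0],[0,0,0],[0,0,0],[0,0,0],[0,0,0]]}' 100; python3 - <<'E'
from h import *
goto(427.5,-1.5,180,2.9)
E
```

```text
clock: 14.2
position: [0.6622, -0.0118, 0.0185]
ee_rot: [0.707, 0.012, -0.013, -0.707]
ft_force: [-4.8, -0.4, 8.7]
grip_width: 0.691
clock: 15.7
position: [0.6641, -0.0113, 0.1825]
ee_rot: [0.707, 0.014, -0.011, -0.707]
ft_force: [-0.5, 0.1, -0.4]
grip_width: 1.001
offset [-1.181, 0.006, 0.09] turn [0.001, -0.02, 0.007] cur yaw 2.0 tgt 2.9
```

```bash
python3 -m pendant '{"offset":[[-0.25,0,0.02],[-0.5,0,0.04],[-0.75,0,0.06],[-1,0,0.09],[-1,0,0.09],[-1,0,0.09]],"turn":[[0,0,0],[0,-0.02,0.007],[0,-0.02,0.007],[0,-0.02,0.007],[0,-0.02,0.007],[0,-0.02,0.007]]}'; python3 - <<'E'
from h import *
goto(427.5,-1.5,100,2.9);goto(427.5,-1.5,2,2.9)
p,D=manip.camera("top"); P=cloud("top",D)
m=(abs(P[...,0]-.661)<.05)&(abs(P[...,1]+.01)<.07)&(abs(P[...,2]-.055)<.006); print(rect(P[m][:,:2]))
E
```

```text
clock: 16.45
position: [0.4639, -0.0007, 0.1814]
ee_rot: [0.707, 0.018, -0.018, -0.706]
ft_force: [1.0, 0.4, 0.6]
grip_width: 1.002
offset [-0.182, 0.407, 0.006] turn [0.002, -0.0, 0.0] cur yaw 2.9 tgt 2.9
offset [-0.182, 0.897, 0.007] turn [0.002, -0.0, 0.0] cur yaw 2.9 tgt 2.9
(array([687.8,   2.2]), array([ 6.3, 73.2]), np.float32(2.7))
```

```bash
python3 -m pendant '{"offset":[[-0.1,0.05,0.003],[-0.18,0.2,0],[-0.182,0.4,0],[-0.182,0.6,0],[-0.182,0.75,0],[-0.182,0.85,0],[-0.182,0.895,0],[-0.182,0.9,0],[-0.182,0.9,0]],"turn":[[0,0,0],[0,0,0],[0,0,0],[0,0,0],[0,0,0],[0,0,0],[0,0,0],[0,0,0],[0,0,0]]}' 100; python3 -m pendant '{"offset":[[0,0,0],[0,0,0],[0,0,0],[0,0,0],[0,0,0],[0,0,0],[0,0,0],[0,0,0]],"turn":[[0,0,0],[0,0,0],[0,0,0],[0,0,0],[0,0,0],[0,0,0],[0,0,0],[0,0,0]]}' 40 40; python3 -m pendant '{"offset":[[0,0,0],[0,-0.2,0],[0,-0.4,0],[0,-0.6,0],[0,-0.8,0],[0,-0.8,0]],"turn":[[0,0,0],[0,0,0],[0,0,0],[0,0,0],[0,0,0],[0,0,0]]}'; python3 - <<'E'
from h import *
p,D=manip.camera("scene"); cv2.imwrite("pics/s5.png",cv2.resize(cv2.cvtColor(p,cv2.COLOR_RGB2BGR)[80:330,100:400],None,fx=2.5,fy=2.3))
p,D=manip.camera("top"); P=cloud("top",D);hsv=cv2.cvtColor(p,cv2.COLOR_RGB2HSV)
m=(abs(P[...,0]-.661)<.05)&(abs(P[...,1]+.01)<.07)&(abs(P[...,2]-.055)<.006)&(hsv[...,0]>90)&(hsv[...,0]<125)&(hsv[...,1]>50); print(m.sum(),rect(P[m][:,:2]))
goto(662,-12,170,2);goto(662,-12,60,2)
E
```

```text
clock: 17.62
position: [0.4285, -0.0024, 0.0019]
ee_rot: [0.707, 0.018, -0.018, -0.707]
ft_force: [0.2, 0.5, 0.1]
grip_width: 1.003
clock: 18.62
position: [0.4292, -0.0025, 0.0027]
ee_rot: [0.707, 0.019, -0.017, -0.706]
ft_force: [-1.7, 0.0, 6.7]
grip_width: 0.691
clock: 19.38
position: [0.4305, -0.0024, 0.1654]
ee_rot: [0.708, 0.02, -0.015, -0.706]
ft_force: [0.8, -0.1, -2.0]
grip_width: 0.689
775 (array([661.1, -11. ]), array([62.7, 99.8]), np.float32(0.7))
offset [1.163, -0.035, -0.106] turn [0.003, 0.02, 0.003] cur yaw 2.9 tgt 2
offset [1.162, 0.515, -0.105] turn [0.003, 0.02, 0.003] cur yaw 2.9 tgt 2
```

View pics/s5.png

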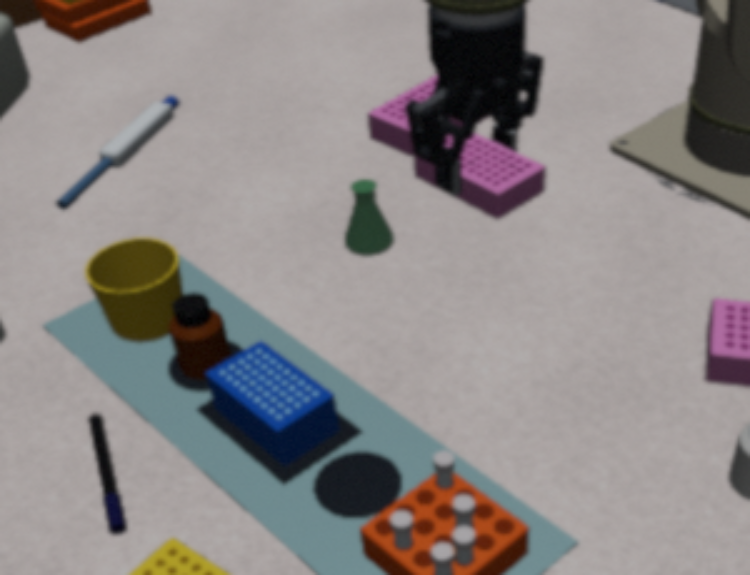

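```bash
python3 -m pendant '{"offset":[[0.15,0,-0.02],[0.35,0,-0.04],[0.55,0,-0.06],[0.75,0,-0.08],[0.92,0,-0.1],[1,0,-0.106],[1,0,-0.106],[1,0,-0.106]],"turn":[[0,0.02,0.003],[0,0.02,0.003],[0,0.02,0.003],[0,0.02,0.003],[0,0.02,0.003],[0,0.02,0.003],[0,0.02,0.003],[0,0.02,0.003]]}'; python3 - <<'E'
from h import *
goto(662.2,-12.8,80,2);goto(662.2,-12.8,59,2)
E
```

```text
clock: 20.48
position: [0.6284, -0.0134, 0.1618]
ee_rot: [0.708, 0.012, -0.013, -0.706]
ft_force: [-1.4, 0.0, -0.9]
grip_width: 0.694
offset [0.17, 0.409, -0.002] turn [0.002, 0.0, -0.002] cur yaw 2.0 tgt 2
offset [0.17, 0.514, -0.002] turn [0.002, 0.0, -0.002] cur yaw 2.0 tgt 2
```

```bash
python3 -m pendant '{"offset":[[0.08,0.05,0],[0.17,0.1,0],[0.17,0.2,0],[0.17,0.32,0],[0.17,0.42,0],[0.17,0.48,0],[0.17,0.505,0],[0.17,0.514,0],[0.17,0.514,0]],"turn":[[0,0,0],[0,0,0],[0,0,0],[0,0,0],[0,0,0],[0,0,0],[0,0,0],[0,0,0],[0,0,0]]}'; python3 - <<'E'
from h import *
goto(662.2,-12.8,57.7,2)
p,D=manip.camera("scene"); cv2.imwrite("pics/s6.png",cv2.resize(cv2.cvtColor(p,cv2.COLOR_RGB2BGR)[130:330,90:290],None,fx=3,fy=2.9))
E
```

```text
clock: 21.6
position: [0.6626, -0.0122, 0.0595]
ee_rot: [0.708, 0.012, -0.013, -0.706]
ft_force: [-0.4, -0.6, -0.5]
grip_width: 0.698
offset [-0.002, 0.009, -0.003] turn [0.002, 0.0, -0.001] cur yaw 2.0 tgt 2
```

View pics/s6.png

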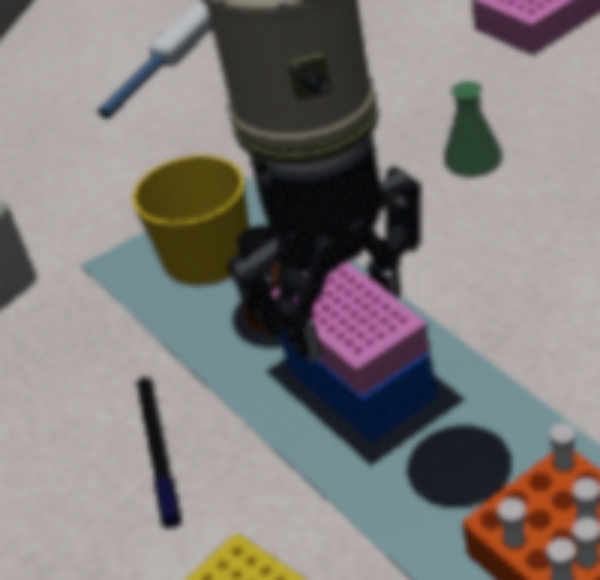

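Aligned with the box; lower, release, rise.

```bash
python3 -m pendant '{"offset":[[0,0.006,-0.003],[0,0.011,-0.003],[0,0.011,-0.003]],"turn":[[0,0,0],[0,0,0],[0,0,0]]}'; python3 -m pendant '{"offset":[[0,0,0],[0,0,0],[0,0,0],[0,0,0],[0,0,0],[0,0,0],[0,0,0],[0,-0.15,0],[0,-0.35,0],[0,-0.55,0],[0,-0.65,0],[0,-0.65,0]],"turn":[[0,0,0],[0,0,0],[0,0,0],[0,0,0],[0,0,0],[0,0,0],[0,0,0],[0,0,0],[0,0,0],[0,0,0],[0,0,0],[0,0,0]]}' 100; python3 - <<'E'
from h import *
goto(422,313.5,185,2)
E
```

```text
clock: 22.02
position: [0.663, -0.0129, 0.0579]
ee_rot: [0.708, 0.012, -0.012, -0.706]
ft_force: [-0.2, -0.1, 4.1]
grip_width: 0.69
clock: 23.52
position: [0.6635, -0.0126, 0.1889]
ee_rot: [0.708, 0.013, -0.012, -0.706]
ft_force: [-0.9, -0.7, -1.8]
grip_width: 0.996
offset [-1.15, 0.013, 1.672] turn [0.003, -0.0, 0.002] cur yaw 2.0 tgt 2
```

```bash
python3 -m pendant '{"offset":[[-0.17,0,0.25],[-0.34,0,0.5],[-0.51,0,0.75],[-0.68,0,1],[-0.68,0,1],[-0.68,0,1]],"turn":[[0,0,0],[0,0,0],[0,0,0],[0,0,0],[0,0,0],[0,0,0]]}'; python3 - <<'E'
from h import *
goto(422.5,314,185,2); goto(422.5,314,25,2)
p,D=manip.camera("top"); P=cloud("top",D);hsv=cv2.cvtColor(p,cv2.COLOR_RGB2HSV)
from caps import cap
print(cap(P,D,.422,.314))
E
```

```text
clock: 24.28
position: [0.5204, 0.1816, 0.1869]
ee_rot: [0.708, 0.012, -0.012, -0.706]
ft_force: [-0.4, -0.5, -0.4]
grip_width: 0.996
offset [-0.466, 0.007, 0.678] turn [0.004, -0.0, 0.0] cur yaw 2.0 tgt 2
offset [-0.467, 0.807, 0.681] turn [0.004, -0.0, 0.0] cur yaw 2.0 tgt 2
(np.int64(126), array([0.4215, 0.3142, 0.0792]), array([0.4214, 0.3136, 0.0796]), array([0.031, 0.032, 0.011]))
```

```bash
python3 -m pendant '{"offset":[[-0.15,0,0.23],[-0.31,0,0.46],[-0.467,0.05,0.68],[-0.467,0.05,0.68],[-0.467,0.3,0.68],[-0.467,0.55,0.68],[-0.467,0.72,0.68],[-0.467,0.8,0.68],[-0.467,0.807,0.68],[-0.467,0.807,0.68]],"turn":[[0,0,0],[0,0,0],[0,0,0],[0,0,0],[0,0,0],[0,0,0],[0,0,0],[0,0,0],[0,0,0],[0,0,0]]}' 100; python3 -m pendant '{"offset":[[0,0,0],[0,0,0],[0,0,0],[0,0,0],[0,0,0],[0,0,0],[0,0,0],[0,0,0]],"turn":[[0,0,0],[0,0,0],[0,0,0],[0,0,0],[0,0,0],[0,0,0],[0,0,0],[0,0,0]]}' 35 40;  python3 -m pendant '{"offset":[[0,0,0],[0,-0.2,0],[0,-0.4,0],[0,-0.6,0],[0,-0.75,0],[0,-0.75,0]],"turn":[[0,0,0],[0,0,0],[0,0,0],[0,0,0],[0,0,0],[0,0,0]]}'; python3 - <<'E'
from h import *
goto(658,94.5,175,2)
p,D=manip.camera("scene"); cv2.imwrite("pics/s7.png",cv2.resize(cv2.cvtColor(p,cv2.COLOR_RGB2BGR)[100:340,120:460],None,fx=2.3,fy=2.3))
E
```

```text
clock: 25.58
position: [0.4241, 0.3137, 0.0263]
ee_rot: [0.708, 0.012, -0.011, -0.706]
ft_force: [-0.1, -0.8, 0.9]
grip_width: 1.001
clock: 26.58
position: [0.4245, 0.314, 0.0273]
ee_rot: [0.708, 0.013, -0.01, -0.706]
ft_force: [-2.0, -2.6, 8.8]
grip_width: 0.544
clock: 27.32
position: [0.4249, 0.3151, 0.1795]
ee_rot: [0.707, 0.014, -0.009, -0.707]
ft_force: [-0.6, 0.6, -1.2]
grip_width: 0.546
offset [1.129, 0.031, -1.14] turn [0.001, -0.003, 0.009] cur yaw 1.9 tgt 2
```

View pics/s7.png

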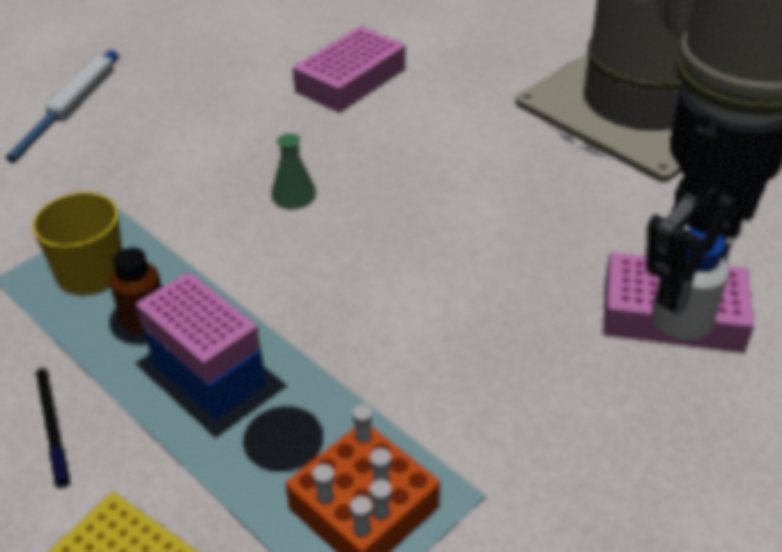

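```bash
python3 -m pendant '{"offset":[[0.15,0,-0.15],[0.35,0,-0.35],[0.55,0,-0.55],[0.75,0,-0.75],[0.92,0,-0.92],[1,0,-1],[1,0,-1],[1,0,-1]],"turn":[[0,0,0],[0,0,0.009],[0,0,0.009],[0,0,0.009],[0,0,0.009],[0,0,0.009],[0,0,0.009],[0,0,0.009]]}'; python3 - <<'E'
from h import *
goto(658.2,94.4,175,2);goto(658.2,94.4,34,2)
E
```

```text
clock: 28.38
position: [0.6296, 0.1227, 0.1786]
ee_rot: [0.707, 0.011, -0.014, -0.707]
ft_force: [0.5, 0.1, -0.3]
grip_width: 0.548
offset [0.138, 0.018, -0.147] turn [0.001, -0.0, -0.005] cur yaw 2.0 tgt 2
offset [0.141, 0.723, -0.146] turn [0.001, -0.0, -0.005] cur yaw 2.0 tgt 2
```

```bash
python3 -m pendant '{"offset":[[0.07,0,-0.07],[0.138,0.02,-0.146],[0.14,0.02,-0.146],[0.14,0.2,-0.146],[0.14,0.38,-0.146],[0.14,0.54,-0.146],[0.14,0.65,-0.146],[0.14,0.71,-0.146],[0.14,0.723,-0.146],[0.14,0.723,-0.146]],"turn":[[0,0,0],[0,0,-0.005],[0,0,-0.005],[0,0,-0.005],[0,0,-0.005],[0,0,-0.005],[0,0,-0.005],[0,0,-0.005],[0,0,-0.005],[0,0,-0.005]]}'; python3 - <<'E'
from h import *
goto(658.2,94.4,32.3,2)
p,D=manip.camera("scene"); cv2.imwrite("pics/s8.png",cv2.resize(cv2.cvtColor(p,cv2.COLOR_RGB2BGR)[150:360,130:340],None,fx=2.8,fy=2.8))
E
```

```text
clock: 29.62
position: [0.6586, 0.0945, 0.0349]
ee_rot: [0.707, 0.013, -0.012, -0.707]
ft_force: [0.5, -0.5, -1.1]
grip_width: 0.548
offset [-0.002, 0.013, -0.0] turn [0.001, -0.001, 0.002] cur yaw 2.0 tgt 2
```

View pics/s8.png

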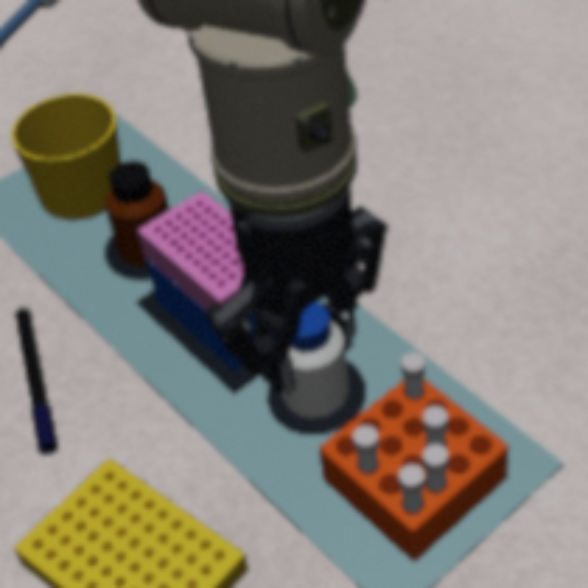

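White bottle hangs just over its pad, centred. Lower, release, rise, back off.

```bash
python3 -m pendant '{"offset":[[0,0.007,0],[0,0.014,0],[0,0.014,0],[0,0.014,0]],"turn":[[0,0,0],[0,0,0],[0,0,0],[0,0,0]]}'; python3 -m pendant '{"offset":[[0,0,0],[0,0,0],[0,0,0],[0,0,0],[0,0,0],[0,0,0],[0,0,0],[0,-0.15,0],[0,-0.35,0],[0,-0.6,0],[0,-0.8,0],[0,-0.8,0]],"turn":[[0,0,0],[0,0,0],[0,0,0],[0,0,0],[0,0,0],[0,0,0],[0,0,0],[0,0,0],[0,0,0],[0,0,0],[0,0,0],[0,0,0]]}' 100;  python3 -m pendant '{"offset":[[-0.25,0,0.1],[-0.5,0,0.2],[-0.75,0,0.3],[-1,0,0.5],[-1,0,0.75],[-1,0,1],[-1,0,1]],"turn":[[0,0,0],[0,0,0],[0,0,0],[0,0,0],[0,0,0],[0,0,0],[0,0,0]]}'
cat > fin.py <<'E'
from h import *
from caps import cap
for n in("top","scene"):
    p,D=manip.camera(n);P=cloud(n,D);cv2.imwrite(f"pics/{n}F.png",cv2.cvtColor(p,cv2.COLOR_RGB2BGR));H,S,V=cv2.split(cv2.cvtColor(p,cv2.COLOR_RGB2HSV))
    for x,y,z in((.657,.0945,.085),(.664,-.115,.085),(.4335,-.1655,.077)):print(n,cap(P,D,x,y,z))
    near=(abs(P[...,0]-.661)<.06)&(abs(P[...,1]+.01)<.075)
    m=near&(abs(P[...,2]-.085)<.006)&(H>135)&(H<175)&(S>40); print("pink",rect(P[m][:,:2]),m.sum(),np.median(P[m][:,2]))
    uv=np.argwhere(m)[:,::-1]; print("  ray",rect(onplane(n,uv,.085)))
    m=near&(P[...,2]>.01)&(P[...,2]<.05)&(H>95)&(H<125)&(S>60); print("blue side",rect(P[m][:,:2]),m.sum())
    m=near&(P[...,2]<.012)&(V<60); print("pad",rect(onplane(n,np.argwhere(m)[:,::-1],.005)))
E
python3 fin.py
```

```text
clock: 30.18
position: [0.6589, 0.0946, 0.0325]
ee_rot: [0.707, 0.013, -0.011, -0.707]
ft_force: [1.1, 0.5, 1.0]
grip_width: 0.547
clock: 31.68
position: [0.6601, 0.0954, 0.1964]
ee_rot: [-0.707, -0.015, 0.009, 0.707]
ft_force: [-0.5, 0.4, 0.4]
grip_width: 0.999
clock: 32.55
position: [0.4513, 0.2923, 0.1942]
ee_rot: [-0.706, -0.017, 0.012, 0.708]
ft_force: [-0.7, 0.2, -1.0]
grip_width: 1.003
top (np.int64(116), array([0.6575, 0.0957, 0.0841]), array([0.6571, 0.0948, 0.0843]), array([0.031, 0.029, 0.011]))
top (np.int64(114), array([ 0.6649, -0.1159,  0.0843]), array([ 0.6651, -0.1159,  0.0851]), array([0.032, 0.029, 0.012]))
top (np.int64(79), array([ 0.4337, -0.1652,  0.0777]), array([ 0.4337, -0.1646,  0.0775]), array([0.024, 0.024, 0.01 ]))
pink (array([661.6, -11.3]), array([ 62.4, 100.2]), np.float32(1.7)) 826 0.08427700301001984
  ray (array([660.5, -11.5]), array([61. , 99.7]), np.float32(0.1))
blue side (array([631.2, -12.6]), array([ 4.5, 97.8]), np.float32(2.6)) 163
pad (array([660.7,  -9.8]), array([ 83.8, 149. ]), np.float32(1.6))
scene (np.int64(202), array([0.6598, 0.1003, 0.0854]), array([0.6586, 0.0995, 0.0839]), array([0.032, 0.032, 0.009]))
scene (np.int64(144), array([ 0.6667, -0.1102,  0.0851]), array([ 0.6656, -0.1125,  0.0838]), array([0.032, 0.033, 0.009]))
scene (np.int64(65), array([ 0.4328, -0.1602,  0.078 ]), array([ 0.4315, -0.1633,  0.0763]), array([0.026, 0.029, 0.01 ]))
pink (array([662.9,  -7.3]), array([ 61.5, 101.6]), np.float32(1.6)) 1136 0.08588720389959448
  ray (array([663.8,  -5.4]), array([ 63.6, 105.9]), np.float32(1.5))
blue side (array([683.8,   6.1]), array([ 52.2, 116.9]), np.float32(32.2)) 575
pad (array([677.3,  -7.3]), array([ 48.3, 121.8]), np.float32(2.5))
```

View pics/topF.png

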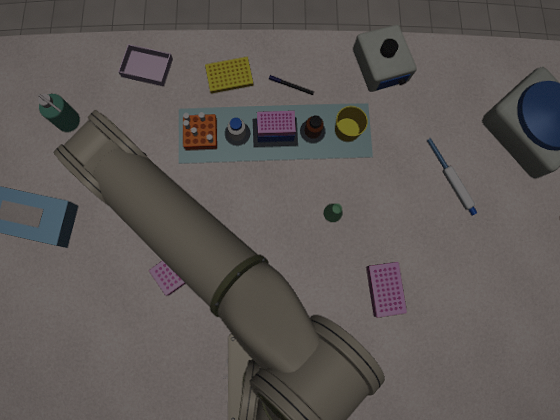

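View pics/sceneF.png

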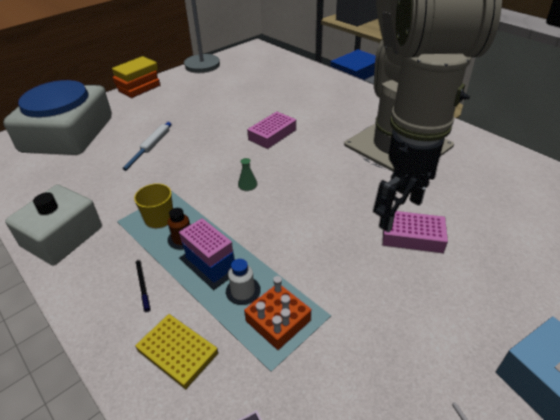

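```bash
python3 -c "
from workcell import manip
print(manip.hand_in(), manip.get_obs()['clock'])"
```

```text
the job is handed in; nothing more can be done
the job is handed in; nothing more can be done
```

The pipetting station is set out and handed in at about 33 s on the robot's clock. The hand-in reports no verdict.

- **Placed:** The amber bottle stands on the right pad by the pot and the white bottle on the left pad by the rack. The blue box is on the middle pad, with the small 60 × 100 mm pink rack stacked on it.
- **Last checks, top camera:** Both bottles and the box are within about 2 mm of their pad centres. The pink rack is within about 1 mm of the box centre, and its top is at the expected height of about 85 mm. The stack lies square to the pad within about 2°. The flask had moved under 1 mm. The rack and the pot look unmoved in the pictures, but I did not re-measure them.
- **Disagreements:** The scene camera puts everything about 2–5 mm further towards +y. It showed nearly the same shift for the pads and objects before any move, so I take it as a calibration difference. Two yaw fits (the box at 0.7° and the pink rack at 0.1°) disagree slightly with the 1.7–2.7° from the other fits. Some of the box-side and pad outlines in the final scene view were hidden or contaminated, so I did not use them.

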